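Put a sample to dry and close up the desiccator

TASK

Stand the vial with the grey cap upright on the perforated plate inside the white desiccator, going in through the gap that its half-open lid leaves. Then slide the clear lid across the rim, without lifting it off, until it drops into its seat and lies flat and level all round; only after that shut the blue tap on the side by swinging its lever fully round, square across the tube. Leave the black-capped vial and the timer where they are, and let go of everything.

Things in the scene. Friction and masses are not known exactly. Their poses are not given: they have to be found in the camera images.
- desiccator: Small white plastic desiccator bowl, fixed. Origin: centre of its underside on the bench; z up; its -x axis points along the side tube with the tap (roughly to the robot). Flat flange on top: upper face 78 mm above the bench, inner radius 66, outer 90 mm; wall inside below it 66 mm radius or more. Tube at -x: 52 mm high, radius 6 mm, ending in a hose barb 135 mm from the centre
- rim_center (a point): Centre of the desiccator's mouth, level with the flange's upper face (78 mm above the bench). Within 2.5 mm of here the lid's spigot falls in and the lid's flange lies on the rim, its origin at this point; on the way the leading edge dips a little
- plate_center (a point): Centre of the upper face of the flat perforated white plate that is the inner floor of the desiccator (radius 65 mm), 20 mm above the bench, 58 mm below the rim. The place for the vial is in the part of it that the lid leaves open, about 40 mm from here straight towards the tap
- lid: Loose clear round lid, 0.3 kg. Origin: on its axis in the flat underside of its flange (radius 90 mm, bevelled below from 84 mm, z 0 to 6.5); z up. Below, a centring spigot, a disc of radius 63.5 mm, z -4 to 0; above, a low dome to z 17. Starts level on the rim on its spigot (origin 82 mm up), 72 to 80 mm off centre, away from the tap, leaving a crescent gap 48 to 56 mm wide. Slides with about 1 N
- lid_knob (a point): Centre of the head of the lid's blue knob, on the lid's axis, 36 mm above the flange's underside. Head: round, radius 15 mm, from 27 to 46 mm above the flange's underside; neck below it of radius 10 mm. The dome beside the neck is 17 mm high at most: keep fingertips above it while sliding
- grey_vial: Small glass vial with a grey screw cap, the sample: 21 mm diameter, 44 mm tall, 12 g, standing upright on the bench. Origin: centre of its underside; z up. Bench place exchanged at random with the black-capped one
- black_vial: Like the sample vial but with a black cap, 21 mm diameter, 44 mm tall, standing on the bench; it stays there. Origin: centre of its underside
- tap (a joint): Angle of the tap's blue lever about its upright axis: 0 = along the side tube, pointing away from the bowl (open); 1.57 = square across the tube (shut, at its stop), counterclockwise from above. Starts between 0 and 0.25, stays where it is left, turns with about 1 N at the lever's end
- tap_axis (a point): On the tap's turning axis at half the lever's height: 85 mm above the bench, 102 mm from the desiccator's centre along its -x axis. Round head of radius 9 mm here
- tap_lever_end (a point): Centre of the round end (radius 6.5 mm) of the tap's lever, 36 mm from the tap's axis. The lever is a bar 10 mm wide, 80 to 90 mm above the bench (its round end to 93 mm); the tube and barb below it reach up to 58 mm. The teal drawer tower beside the tap on the left is 180 mm tall
- timer: White bench timer, 66x64x19 mm, lying on the bench to the right; leave it. Origin: centre of its underside
Mind the look-alikes: they are no part of the job. Leave any yellow look-alike of the grey_vial alone.

How it is judged:
By the outcome, as a careful person would: the job done as asked, in the order asked, and still so for the second after the job is handed in, with the robot touching nothing.
It also fails if it takes over 64 s, if anything falls off the work surface, if the arm or the gripper's body presses on something with over 40 N, if the wrist force passes 120 N, or if a joint passes its speed limit or range.

ROBOT

A 7-joint arm with a two-finger parallel gripper is mounted at the origin on a cart in front of the work surface, level with it; the furniture and walls round the work are solid. World frame = base frame: x ahead of the robot, y to its left, z up, the work surface at z = 0. Lengths are in m, angles in rad, forces in N, time in s.
With the tool pointing down it reaches from about 0.425 to 0.925 m from the base axis. Payload 6.8 kg.
Tool frame: the origin (TCP) lies midway between the tips of the shut fingers; the grasp point (between the pads) lies 19 mm behind it; z points along the fingers, y is the line along which they close (so a half turn about z gives the same grasp; the last joint's range is limited). The gripper opens to 85 mm and grips with 20 to 120 N. Pads are 22 mm wide; open, the fingers measure 114 mm over their backs; the gripper's body (76 mm by 85 mm) begins 54 mm behind the grasp point. The pads swing forward as they close: fully open they stand 13 mm farther back than shut.
Start: joints at [-1.235, 0.477, 0.022, 1.555, -0.011, 1.109, -0.083], TCP at [0.29, 0.61, 0.231] pointing down, gripper open.
Joint ranges: [-2.96, 2.96], [-0.34, 2.1], [-1.41, 1.46], [0.24, 2.44], [-1.37, 4.51], [0.17, 1.92], [-2.96, 2.96]. Speed limits (rad/s): [2.39, 2.39, 3.14, 3.14, 3.14, 3.14, 3.14].

INTERFACE

Orientations are given as a rotation vector (axis times angle).
In Python, from bench import status, vision, r gives the robot as it stands. The module is installed in compiled form; this text tells all that it offers.
- The arm moves only by the shell command python3 -m handwheel 'ROWS' [OPENING] [FORCE]. ROWS is JSON, a list of rows, each an object with "dp": the shift along the tool's x, y, z in m, a list of three; "delta_rot": the turn, a rotation vector about the tool's x, y, z in rad, a list of three. In form: [{"dp": [x, y, z], "delta_rot": [rx, ry, rz]}, ...]. A call has 1 to 12 rows; each row is the pose to reach, as a shift and turn from the pose commanded when the call began, along the tool's axes at that moment; what a row does not reach only later rows make up. A row lasts 1/8 s, in which the tool goes at most 62.5 mm and 10.7 degrees, less where a joint would pass 70% of its speed; a pose out of reach is approached as far as the arm can. A call with a gripper value outside its range is refused whole. OPENING is the opening, from 0 (shut) to 1 (fully open), set as the call begins (- or left out, the last holds). The fingers move at their own pace and stop on an object; FORCE is the grip in N (left out, the last holds). Time passes only in rows, so rows that repeat a pose let the fingers close. It gives the time, the measured TCP pose, the force, the opening and the grip force at its end, in the units of the state.
- status.get_obs(): the state, without advancing time (a new reading comes with each control period).
- vision.grab_frame(name): name is "scene" or "top" or "wrist"; returns a dict with "img" (400x640x3 uint8, blue, green, red), "fovy" (degrees; the focal length in pixels is half the picture's height over the tangent of half this angle, whatever the lens; pixels are square), "cx", "cy" (the principal point, pixels), "world_from_camera" (4x4, takes a point from camera to world coordinates). Camera axes: x right, y up, looking along -z (the intrinsics and any distortion apply to the point x, -y, -z); pixel columns grow to the right and rows downward; lengths in m; the calibration is good to about 2 mm. A picture is of the moment at which its call begins. There is no depth.
- r.hand_in(): hands the job in; it is judged then, once.
The state is a dict: "clock": time; "joints": joint angles; "qvel": joint speeds; "tau": joint torques, N m; "tcp_pos": TCP position; "orientation": TCP orientation; "contact_force": force on the tool from outside, world axes, zero at the start; "moment": the same for the moment, N m; "grip_width": finger opening in m; "gripper_force": force on a finger pad.
Only numpy, scipy, OpenCV 4.12 (cv2) and the standard library are available. Lean on these libraries where they do the work, as an engineer would, in place of code of your own. Each camera call takes 0.05 s, during which the arm holds its last target. There are 200 camera calls.

## Working session

There is one attempt and no reset: what is moved stays moved. The work goes in short steps, Python scripts to look and compute and a shell command to move; the robot and the scene stay as the last step left them, time stands still between calls to the robot, and variables do not carry over. Pictures are saved under pics/ and viewed, at most 14 in all, crops included, and the job is handed in when it is done.

```bash
mkdir -p pics; python3 - <<'E'
from bench import status, vision
import cv2,numpy as np
for n in ["scene","top"]:
    f=vision.grab_frame(n); cv2.imwrite(f"pics/{n}0.png",f["img"])
    print(n,{k:(np.round(v,4).tolist() if k=="world_from_camera" else v) for k,v in f.items() if k!="img"})
o=status.get_obs()
print({k:np.round(v,3).tolist() for k,v in o.items()})
E
```

```text
scene {'fovy': 48.63730351691953, 'cx': 320.5606801375977, 'cy': 194.52432319225233, 'world_from_camera': [[-0.8669, 0.277, -0.4144, 0.1613], [-0.4984, -0.467, 0.7304, 0.3521], [0.0088, 0.8397, 0.5429, 0.5744], [0.0, 0.0, 0.0, 1.0]]}
top {'fovy': 57.09103627804585, 'cx': 320.5816913475111, 'cy': 205.1954533898457, 'world_from_camera': [[-0.0135, 0.9878, -0.1551, 0.4056], [-0.9996, -0.0095, 0.0264, -0.2757], [0.0246, 0.1554, 0.9875, 0.9496], [0.0, 0.0, 0.0, 1.0]]}
{'clock': 0.1, 'joints': [-1.235, 0.478, 0.022, 1.556, -0.012, 1.109, -0.083], 'qvel': [-0.001, -0.001, -0.001, -0.002, -0.001, 0.001, 0.0], 'tau': [0.003, -59.775, 1.613, -28.195, 0.013, 0.005, -0.0], 'tcp_pos': [0.29, 0.609, 0.23], 'orientation': [-0.691, -3.064, 0.003], 'contact_force': [0.535, 0.339, 0.268], 'moment': [0.027, -0.036, 0.026], 'gripper_force': 0.0, 'grip_width': 0.085}
```

View pics/scene0.png

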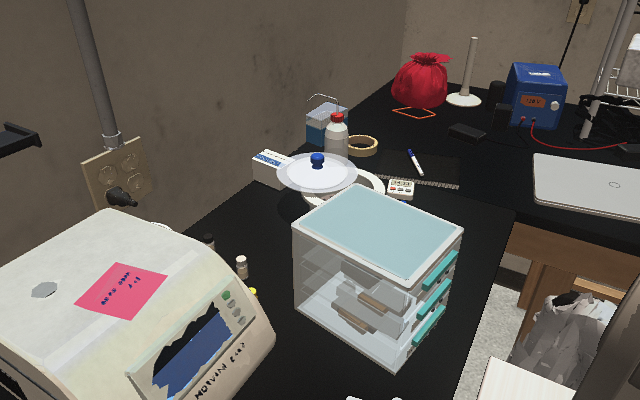

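View pics/top0.png

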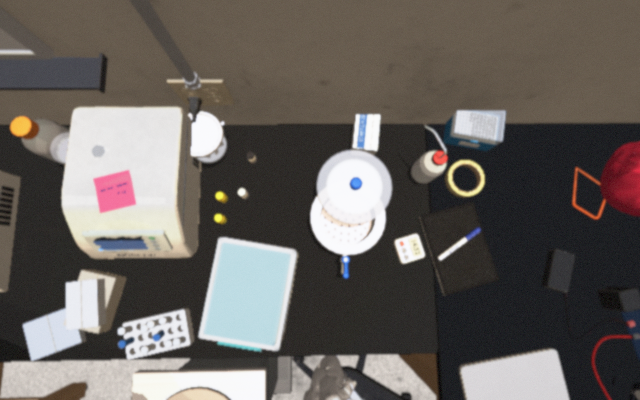

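Candidates for the grey vial in the top view are a whitish-grey cap at (242,193), a dark cap at (252,158), and yellow caps at (221,196) and (219,218). In the scene view the grey one is near (241,262), the black one at (209,242) and a yellow one at (252,292). By the description I choose (242,193). The desiccator is at about (347,218), the lid knob at (355,184), and the lever runs roughly (346,258)–(346,275).

```bash
cat > h.py <<'E'
import numpy as np,cv2
from scipy.spatial.transform import Rotation as R
from bench import status, vision
def K(f): 
    F=200/np.tan(np.radians(f["fovy"])/2); return F
def ray(f,uv):
    T=np.array(f["world_from_camera"]);F=K(f)
    d=np.array([(uv[0]-f["cx"])/F,-(uv[1]-f["cy"])/F,-1.]);d=T[:3,:3]@d
    return T[:3,3],d/np.linalg.norm(d)
def onz(f,uv,z):
    o,d=ray(f,uv); return o+d*(z-o[2])/d[2]
def proj(f,p):
    T=np.array(f["world_from_camera"]);F=K(f)
    c=T[:3,:3].T@(np.asarray(p)-T[:3,3]); return np.array([f["cx"]-F*c[0]/c[2],f["cy"]+F*c[1]/c[2]])
def tri(*obs):
    A=np.zeros((3,3));b=np.zeros(3)
    for f,uv in obs:
        o,d=ray(f,uv);P=np.eye(3)-np.outer(d,d);A+=P;b+=P@o
    p=np.linalg.solve(A,b); return p,[np.round(proj(f,p)-uv,1) for f,uv in obs]
def tool(p_from,target):  # world target -> tool-frame shift
    o=status.get_obs();return R.from_rotvec(o["orientation"]).inv().apply(np.array(target)-np.array(o["tcp_pos"]))
def crop(img,x0,y0,x1,y1,s): return cv2.resize(img[y0:y1,x0:x1],None,fx=s,fy=s,interpolation=cv2.INTER_CUBIC)
E
python3 - <<'E'
from h import *
s=vision.grab_frame("scene");t=vision.grab_frame("top")
a=crop(t["img"],200,140,270,230,4);  b=crop(t["img"],300,140,400,290,4); c=crop(s["img"],190,225,270,305,3)
im=np.zeros((600,800,3),np.uint8); im[:360,:280]=a; im[:600,280:680]=b; im[360:600,:240]=c
cv2.imwrite("pics/c1.png",im)
print(tri((s,(317,158)),(t,(355.5,183.5))))
print(tri((s,(241,258)),(t,(242.5,193))))
for uv,z in [((242.5,193),.044),((252,158),.044),((221,196),.044),((219,218),.044),((346,260),.085),((346,275),.088),((347,220),.078),((410,248),.019)]: print(uv,onz(t,uv,z).round(3))
E
```

```text
(array([ 0.58565853, -0.37895207,  0.12170751]), [array([0.1, 0. ]), array([-0. , -0.1])])
(array([ 0.58166662, -0.10486396,  0.04538172]), [array([0.9, 0.2]), array([-0.3, -0.6])])
(242.5, 193) [ 0.58  -0.105  0.044]
(252, 158) [ 0.671 -0.128  0.044]
(221, 196) [ 0.573 -0.052  0.044]
(219, 218) [ 0.518 -0.049  0.044]
(346, 260) [ 0.412 -0.356  0.085]
(346, 275) [ 0.377 -0.355  0.088]
(347, 220) [ 0.506 -0.362  0.078]
(410, 248) [ 0.44  -0.525  0.019]
```

View pics/c1.png

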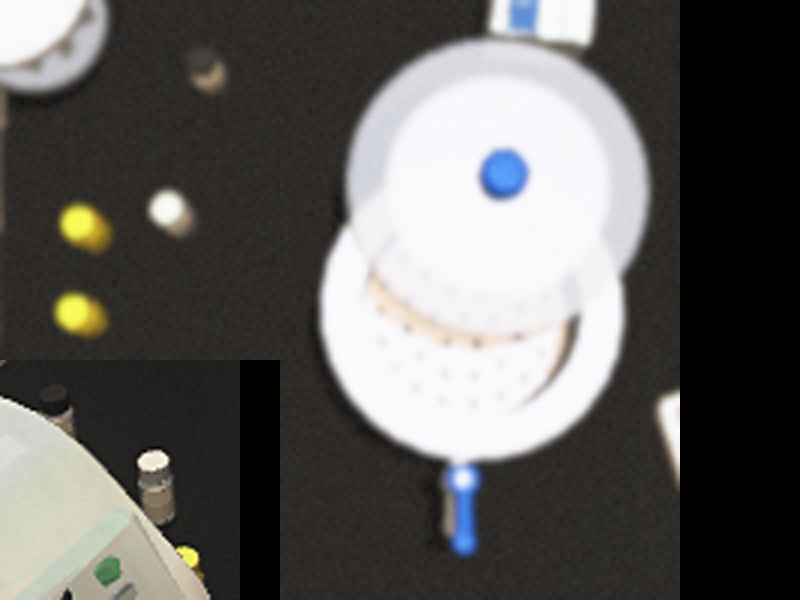

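The crop confirms that (242,192) is the whitish-grey cap, distinct from the black cap and the two yellow look-alikes. It also shows the lever pointing away from the bowl, the flange at about u 310–386, and its bottom edge at v≈255.

```bash
python3 - <<'E'
from h import *
from scipy.optimize import least_squares
s=vision.grab_frame("scene");t=vision.grab_frame("top")
def fit(z,r,obs):
    def res(p):
        a=np.linspace(0,2*np.pi,200);q=np.array([proj(t,(p[0]+r*np.cos(x),p[1]+r*np.sin(x),z)) for x in a])
        v={'l':q[:,0].min(),'r':q[:,0].max(),'b':q[:,1].max(),'t':q[:,1].min()}
        return [v[k]-o for k,o in obs.items()]
    f=least_squares(res,(0.53,-.37));return f.x.round(4),f.fun.round(1)
print("bowl",fit(.078,.09,dict(l=310,r=386.3,b=255)))
print("lid",fit(.085,.09,dict(l=316.3,r=392.5,t=149.5)))
print("knob",onz(t,(355.8,183.5),.124),"axis",onz(t,(345.6,259.7),.09),"end",onz(t,(345.9,276.3),.092))
print("cfuge",tri((s,(122,290)),(t,(115,191))))
print("tower",[onz(t,p,.18).round(3) for p in [(220,238),(297,250),(280,350)]])
print(tool(0,(0.58,-.105,.3)), status.get_obs()["tcp_pos"])
E
```

```text
bowl (array([ 0.5131, -0.3647]), array([ 0.6, -0.6,  0. ]))
lid (array([ 0.5884, -0.381 ]), array([ 0.8, -0.8,  0. ]))
knob [ 0.58499778 -0.3794283   0.124     ] axis [ 0.4121924  -0.35486908  0.09      ] end [ 0.37447396 -0.35446571  0.092     ]
cfuge (array([0.56026797, 0.1340652 , 0.18358474]), [array([0.1, 0. ]), array([-0.1, -0.1])])
tower [array([ 0.46 , -0.086,  0.18 ]), array([ 0.433, -0.246,  0.18 ]), array([ 0.235, -0.211,  0.18 ])]
[-0.56889948 -0.520637   -0.06870113] [0.28976315 0.60943936 0.23094697]
```

```bash
python3 -m handwheel '[{"dp":[0,0,-0.06],"delta_rot":[0,0,0]},{"dp":[0,0,-0.12],"delta_rot":[0,0,0]},{"dp":[-0.04,-0.035,-0.16],"delta_rot":[0,0,-0.1]},{"dp":[-0.57,-0.52,-0.16],"delta_rot":[0,0,-0.345]},{"dp":[-0.57,-0.52,-0.16],"delta_rot":[0,0,-0.345]},{"dp":[-0.57,-0.52,-0.16],"delta_rot":[0,0,-0.345]},{"dp":[-0.57,-0.52,-0.16],"delta_rot":[0,0,-0.345]},{"dp":[-0.57,-0.52,-0.16],"delta_rot":[0,0,-0.345]},{"dp":[-0.57,-0.52,-0.16],"delta_rot":[0,0,-0.345]},{"dp":[-0.57,-0.52,-0.16],"delta_rot":[0,0,-0.345]},{"dp":[-0.57,-0.52,-0.16],"delta_rot":[0,0,-0.345]},{"dp":[-0.57,-0.52,-0.16],"delta_rot":[0,0,-0.345]}]' 0.5 30; python3 - <<'E'
from h import *
f=vision.grab_frame("wrist");print(np.round(f["world_from_camera"],3),f["fovy"])
for p in [(.58,-.105,.044),(.58,-.105,0),(.671,-.128,.044),(.573,-.052,.044)]: print(proj(f,p))
cv2.imwrite("pics/w1.png",f["img"]); print(status.get_obs()["joints"],tool(0,(.58,-.105,.1)))
E
```

```text
clock: 1.8
tcp_pos: [0.5218, 0.0407, 0.3911]
orientation: [0.155, 3.137, 0.001]
contact_force: [0.9, 0.8, -0.3]
grip_width: 0.0428
gripper_force: 0.0
[[ 0.098 -0.96  -0.26   0.456]
 [ 0.995  0.095  0.025  0.047]
 [ 0.001 -0.262  0.965  0.534]
 [ 0.     0.     0.     1.   ]] 58.409639034239895
[215.23716577 207.66922504]
[222.79336049 199.92033132]
[210.36088374 267.67037693]
[251.47627133 199.36057418]
[-0.52925917  0.10150893  0.38632621  1.7095358  -0.03460657  1.33609443
  1.32402707] [-0.0698583 -0.1276964  0.2920528]
```

View pics/w1.png

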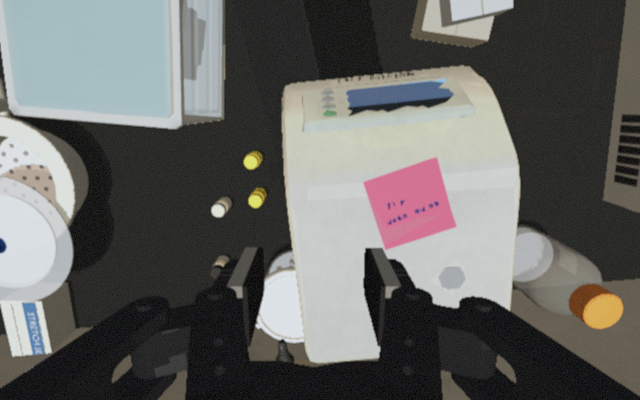

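The wrist view shows the grey cap's top at (218,211), within 4 px of the prediction, the yellow ones at (254,159) and (257,197), and the black one at (220,265). I'll close in and refine.

```bash
python3 -m handwheel '[{"dp":[-0.07,-0.128,0.06],"delta_rot":[0,0,0]},{"dp":[-0.07,-0.128,0.1],"delta_rot":[0,0,0]},{"dp":[-0.07,-0.128,0.24],"delta_rot":[0,0,0]},{"dp":[-0.07,-0.128,0.24],"delta_rot":[0,0,0]},{"dp":[-0.07,-0.128,0.24],"delta_rot":[0,0,0]},{"dp":[-0.07,-0.128,0.24],"delta_rot":[0,0,0]},{"dp":[-0.07,-0.128,0.24],"delta_rot":[0,0,0]},{"dp":[-0.07,-0.128,0.24],"delta_rot":[0,0,0]}]'; python3 - <<'E'
from h import *
f=vision.grab_frame("wrist");p=proj(f,(.58,-.105,.044));print(p)
o=status.get_obs();print("tcp",o["tcp_pos"],proj(f,o["tcp_pos"]))
g=cv2.cvtColor(f["img"],cv2.COLOR_BGR2HSV)
m=((g[...,2]>110)&(g[...,1]<70)).astype(np.uint8)
n,l,st,c=cv2.connectedComponentsWithStats(m)
for i in range(1,n):
    if st[i,4]>60: print(st[i],c[i].round(1))
cv2.imwrite("pics/w2.png",f["img"])
E
```

```text
clock: 2.85
tcp_pos: [0.5801, -0.0911, 0.1534]
orientation: [0.154, 3.133, 0.001]
contact_force: [-0.2, -0.9, 0.2]
grip_width: 0.0424
gripper_force: 0.0
[294.07797391 201.67879419]
tcp [ 0.5799509  -0.09105956  0.15320159] [313.10513094 263.78217791]
[  95    0  215   33 4783] [219.2  11.6]
[  413     0   227   397 65009] [546.1 168.8]
[  0 134  12  98 785] [  4.1 183.4]
[285 183  28  38 797] [298.9 202.1]
[  0 258  16  89 608] [  3.5 303.9]
[231 286  12  12  89] [237.8 290.7]
[385 286  13  12  93] [389.2 290.6]
[277 288  25  28 354] [290.4 299.4]
[370 323  11  36 144] [374.2 340.7]
[496 355  14  20 154] [502.  364.6]
[440 369  31  31 542] [450.9 387.4]
```

View pics/w2.png

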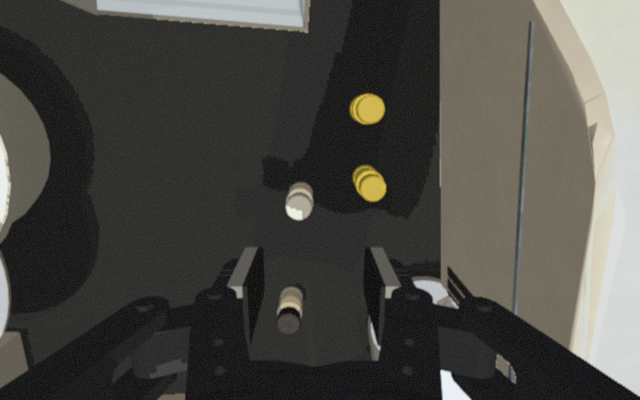

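The cap top is centred at about (299,207) in this view, with yellow at (371,186) and black at (289,320).

```bash
python3 - <<'E'
from h import *
f=vision.grab_frame("wrist");t=vision.grab_frame("top");s=vision.grab_frame("scene")
print(onz(f,(299,207),.044), tri((f,(299,207)),(s,(241,258)),(t,(242.3,192.5))), onz(f,(371,186),.044),onz(f,(289,321),.044))
p=onz(f,(299,207),.044); p[2]=.016; print(tool(0,p),status.get_obs()["joints"])
E
```

```text
[ 0.58405479 -0.1018605   0.044     ] (array([ 0.58264144, -0.10358646,  0.04566328]), [array([-2.7, -1. ]), array([0. , 0.3]), array([-0.7, -0.5])]) [ 0.57353389 -0.04864901  0.044     ] [ 0.67757671 -0.12012412  0.044     ]
[-0.00565017 -0.01020538  0.13611358] [-0.27130859  0.44220967  0.41880528  1.87195438 -0.230127    0.8723272
  1.73291126]
```

```bash
python3 -m handwheel '[{"dp":[-0.005,-0.011,0.04],"delta_rot":[0,0,0]},{"dp":[-0.005,-0.011,0.08],"delta_rot":[0,0,0]},{"dp":[-0.005,-0.011,0.115],"delta_rot":[0,0,0]},{"dp":[-0.005,-0.011,0.136],"delta_rot":[0,0,0]},{"dp":[-0.005,-0.011,0.136],"delta_rot":[0,0,0]},{"dp":[-0.005,-0.011,0.136],"delta_rot":[0,0,0]}]'; python3 -m handwheel '[{"dp":[0,0,0],"delta_rot":[0,0,0]},{"dp":[0,0,0],"delta_rot":[0,0,0]},{"dp":[0,0,0],"delta_rot":[0,0,0]},{"dp":[0,0,0],"delta_rot":[0,0,0]}]' 0 25; python3 -c "
from h import *
o=status.get_obs();print(o['tcp_pos'],o['joints'],tool(0,(.473,-.361,.25)))"
```

```text
clock: 3.8
tcp_pos: [0.5834, -0.1033, 0.0161]
orientation: [0.155, 3.136, -0.0]
contact_force: [0.0, -0.0, -0.3]
grip_width: 0.0427
gripper_force: 0.0
clock: 4.3
tcp_pos: [0.5834, -0.1031, 0.0161]
orientation: [0.155, 3.136, 0.0]
contact_force: [0.3, 0.8, 6.9]
grip_width: 0.0199
gripper_force: 25.3
[ 0.58336854 -0.10310701  0.01608953] [-0.17554446  0.64619619  0.32757661  1.92152577 -0.33803723  0.62503988
  1.83862288] [ 0.08386627 -0.26744536 -0.23418698]
```

```bash
python3 -m handwheel '[{"dp":[0,0,-0.05],"delta_rot":[0,0,0]},{"dp":[0,0,-0.1],"delta_rot":[0,0,0]},{"dp":[0,0,-0.16],"delta_rot":[0,0,0]},{"dp":[0.02,-0.05,-0.2],"delta_rot":[0,0,0]},{"dp":[0.084,-0.267,-0.2],"delta_rot":[0,0,0]},{"dp":[0.084,-0.267,-0.2],"delta_rot":[0,0,0]},{"dp":[0.084,-0.267,-0.2],"delta_rot":[0,0,0]},{"dp":[0.084,-0.267,-0.2],"delta_rot":[0,0,0]},{"dp":[0.084,-0.267,-0.2],"delta_rot":[0,0,0]},{"dp":[0.084,-0.267,-0.2],"delta_rot":[0,0,0]},{"dp":[0.084,-0.267,-0.2],"delta_rot":[0,0,0]},{"dp":[0.084,-0.267,-0.2],"delta_rot":[0,0,0]}]'; python3 - <<'E'
from h import *
f=vision.grab_frame("wrist");cv2.imwrite("pics/w3.png",f["img"]);im=f["img"].copy()
C=np.array([.513,-.365]);L=np.array([.5865,-.3800])
for c,r,z,col in [(C,.09,.078,(0,0,255)),(C,.066,.078,(0,255,0)),(L,.09,.087,(255,0,0))]:
    q=np.array([proj(f,(c[0]+r*np.cos(a),c[1]+r*np.sin(a),z)) for a in np.linspace(0,6.28,120)]).astype(int); cv2.polylines(im,[q],True,col,1)
for p in [(.412,-.355,.09),(.374,-.3545,.092)]: cv2.circle(im,tuple(int(v) for v in proj(f,p)),4,(0,255,255),1)
cv2.imwrite("pics/w3o.png",im); print(status.get_obs()["joints"])
E
```

```text
clock: 5.8
tcp_pos: [0.4731, -0.3593, 0.2147]
orientation: [0.152, 3.138, 0.001]
contact_force: [-0.5, 0.9, 0.8]
grip_width: 0.0202
gripper_force: 24.9
[ 0.13850224  0.39399261  0.53098152  1.80070976 -0.23208977  1.00910411
  2.23437985]
```

View pics/w3o.png

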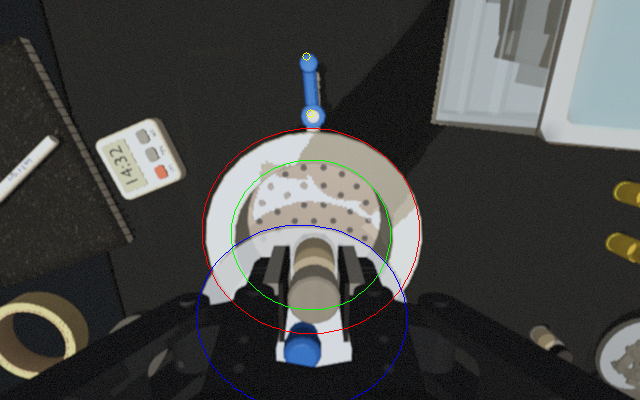

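The overlay agrees within about 2 px for flange and tap. The vial is held upright above the open crescent, and the lever points away from the bowl with its end at (308,62). Now I'll lower it.

```bash
python3 -m handwheel '[{"dp":[0,-0.002,0.05],"delta_rot":[0,0,0]},{"dp":[0,-0.002,0.09],"delta_rot":[0,0,0]},{"dp":[0,-0.002,0.12],"delta_rot":[0,0,0]},{"dp":[0,-0.002,0.145],"delta_rot":[0,0,0]},{"dp":[0,-0.002,0.165],"delta_rot":[0,0,0]},{"dp":[0,-0.002,0.174],"delta_rot":[0,0,0]},{"dp":[0,-0.002,0.174],"delta_rot":[0,0,0]}]'; python3 -m handwheel '[{"dp":[0,0,0.001],"delta_rot":[0,0,0]},{"dp":[0,0,0.002],"delta_rot":[0,0,0]},{"dp":[0,0,0.003],"delta_rot":[0,0,0]},{"dp":[0,0,0.003],"delta_rot":[0,0,0]}]'
```

```text
clock: 6.72
tcp_pos: [0.4722, -0.3624, 0.0406]
orientation: [-0.155, -3.137, -0.0]
contact_force: [-1.4, -0.9, 0.2]
grip_width: 0.02
gripper_force: 24.9
clock: 7.22
tcp_pos: [0.4723, -0.3624, 0.0379]
orientation: [0.155, 3.138, 0.0]
contact_force: [0.1, 0.2, 0.0]
grip_width: 0.02
gripper_force: 24.9
```

```bash
python3 -m handwheel '[{"dp":[0,0,0.001],"delta_rot":[0,0,0]},{"dp":[0,0,0.0018],"delta_rot":[0,0,0]},{"dp":[0,0,0.0018],"delta_rot":[0,0,0]}]'
```

```text
clock: 7.6
tcp_pos: [0.4723, -0.3625, 0.0361]
orientation: [0.155, 3.138, 0.0]
contact_force: [-0.7, 1.1, 3.5]
grip_width: 0.0205
gripper_force: 25.2
```

Contact. Release gently and rise.

```bash
python3 -m handwheel '[{"dp":[0,0,0],"delta_rot":[0,0,0]},{"dp":[0,0,0],"delta_rot":[0,0,0]},{"dp":[0,0,0],"delta_rot":[0,0,0]}]' 0.42 25;  python3 -m handwheel '[{"dp":[0,0,-0.02],"delta_rot":[0,0,0]},{"dp":[0,0,-0.05],"delta_rot":[0,0,0]},{"dp":[0,0,-0.1],"delta_rot":[0,0,0]},{"dp":[0,0,-0.16],"delta_rot":[0,0,0]},{"dp":[0,0,-0.16],"delta_rot":[0,0,0]},{"dp":[0,0,-0.16],"delta_rot":[0,0,0]}]'; python3 - <<'E'
from h import *
t=vision.grab_frame("top");f=vision.grab_frame("wrist")
cv2.imwrite("pics/w4.png",np.hstack([f["img"][:, 60:580], np.vstack([crop(t["img"],290,130,410,290,2),np.zeros((80,240,3),np.uint8)])]))
o=status.get_obs();print(o["joints"],o["tcp_pos"])
E
```

```text
clock: 7.98
tcp_pos: [0.4722, -0.3624, 0.0358]
orientation: [-0.155, -3.138, -0.0]
contact_force: [0.8, -1.4, 0.1]
grip_width: 0.0359
gripper_force: 0.0
clock: 8.72
tcp_pos: [0.4722, -0.3623, 0.1967]
orientation: [0.155, 3.137, 0.0]
contact_force: [-0.2, 0.4, -0.2]
grip_width: 0.0361
gripper_force: 0.0
[ 0.14505188  0.41917687  0.5316255   1.81791539 -0.25206746  0.97402201
  2.25423243] [ 0.47153681 -0.36177183  0.19511341]
```

View pics/w4.png

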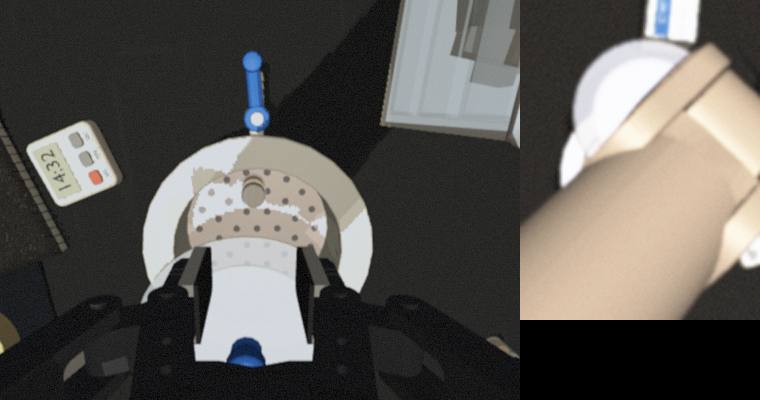

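The vial stands upright in the open crescent at (253,190) in the left half, and the lid is undisturbed. Next I hover over the knob with the fingers turned to close along the sliding direction.

```bash
python3 -m handwheel '[{"dp":[-0.05,-0.003,0],"delta_rot":[0,0,0.18]},{"dp":[-0.115,-0.0065,0],"delta_rot":[0,0,1.674]},{"dp":[-0.115,-0.0065,0],"delta_rot":[0,0,1.674]},{"dp":[-0.115,-0.0065,0],"delta_rot":[0,0,1.674]},{"dp":[-0.115,-0.0065,0],"delta_rot":[0,0,1.674]},{"dp":[-0.115,-0.0065,0],"delta_rot":[0,0,1.674]},{"dp":[-0.115,-0.0065,0],"delta_rot":[0,0,1.674]},{"dp":[-0.115,-0.0065,0.01],"delta_rot":[0,0,1.674]},{"dp":[-0.115,-0.0065,0.02],"delta_rot":[0,0,1.674]},{"dp":[-0.115,-0.0065,0.03],"delta_rot":[0,0,1.674]},{"dp":[-0.115,-0.0065,0.03],"delta_rot":[0,0,1.674]}]' 0.52 25; python3 - <<'E'
from h import *
f=vision.grab_frame("wrist")
g=cv2.cvtColor(f["img"],cv2.COLOR_BGR2HSV)
m=((abs(g[...,0].astype(int)-110)<12)&(g[...,1]>140)&(g[...,2]>60)).astype(np.uint8)
n,l,st,c=cv2.connectedComponentsWithStats(m)
for i in range(1,n):
    if st[i,4]>60: print(st[i],c[i].round(1))
o=status.get_obs();print(o["joints"],o["tcp_pos"],proj(f,(.5855,-.3795,.128)),proj(f,(.5855,-.3795,.118)))
im=f["img"].copy()
for r,z in [(.015,.118),(.09,.087)]:
    q=np.array([proj(f,(.5855+r*np.cos(a),-.3795+r*np.sin(a),z)) for a in np.linspace(0,6.28,120)]).astype(int); cv2.polylines(im,[q],True,(0,255,0),1)
cv2.imwrite("pics/w5.png",im)
E
```

```text
clock: 10.2
tcp_pos: [0.5852, -0.3797, 0.1642]
orientation: [-2.429, -1.988, 0.002]
contact_force: [-0.7, 0.1, 0.7]
grip_width: 0.0442
gripper_force: 0.0
[ 291  201   52   55 2145] [316.9 229.1]
[  0 213  63  31 988] [ 30.  229.9]
[-0.06447812  0.74464363  0.88905969  1.59417887 -0.62693363  1.11192757
  0.78370352] [ 0.58560813 -0.38007633  0.16513419] [313.23045206 236.3363297 ] [313.30246675 230.09805453]
```

View pics/w5.png

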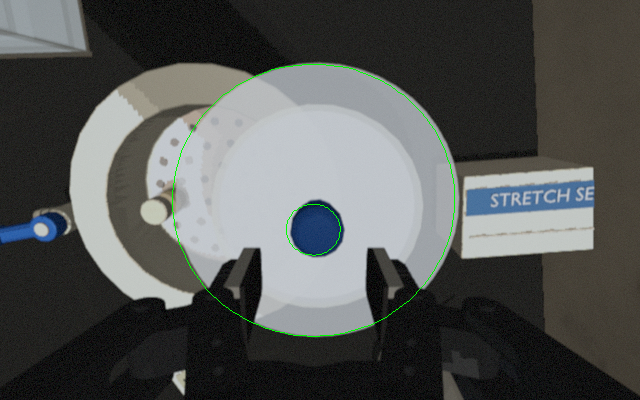

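The knob is at (317,229), within 4 px of the prediction. The lid outline matches and the vial cap is clear of the edge at (155,212). I'll lower the fingers round the knob head, keeping them loose as a cage.

```bash
python3 -m handwheel '[{"dp":[0,0.0005,0.03],"delta_rot":[0,0,0]},{"dp":[0,0.0005,0.05],"delta_rot":[0,0,0]},{"dp":[0,0.0005,0.061],"delta_rot":[0,0,0]},{"dp":[0,0.0005,0.061],"delta_rot":[0,0,0]}]'; python3 -m handwheel '[{"dp":[0,0,0],"delta_rot":[0,0,0]},{"dp":[0,0,0],"delta_rot":[0,0,0]}]' 0.41 20; python3 -m handwheel '[{"dp":[0,-0.005,0],"delta_rot":[0,0,0]},{"dp":[0,-0.012,0],"delta_rot":[0,0,0]},{"dp":[0,-0.019,0],"delta_rot":[0,0,0]},{"dp":[0,-0.026,0],"delta_rot":[0,0,0]},{"dp":[0,-0.033,0],"delta_rot":[0,0,0]},{"dp":[0,-0.04,0],"delta_rot":[0,0,0]},{"dp":[0,-0.047,0],"delta_rot":[0,0,0]},{"dp":[0,-0.053,0],"delta_rot":[0,0,0]},{"dp":[0,-0.058,0],"delta_rot":[0,0,0]},{"dp":[0,-0.062,0],"delta_rot":[0,0,0]},{"dp":[0,-0.062,0],"delta_rot":[0,0,0]}]'; cat > k.py <<'E'
from h import *
f=vision.grab_frame("wrist")
g=cv2.cvtColor(f["img"],cv2.COLOR_BGR2HSV)
m=((abs(g[...,0].astype(int)-110)<12)&(g[...,1]>140)&(g[...,2]>60)).astype(np.uint8)
n,l,st,c=cv2.connectedComponentsWithStats(m)
o=status.get_obs()
for i in range(1,n):
    if st[i,4]>60: print(st[i],c[i].round(1),onz(f,c[i],.118).round(4))
print(o["tcp_pos"],o["contact_force"],tool(0,(.513,-.365,.103)),o["joints"])
import sys
if len(sys.argv)>1: cv2.imwrite(sys.argv[1],f["img"])
E
python3 k.py
```

```text
clock: 10.75
tcp_pos: [0.5862, -0.3802, 0.1044]
orientation: [-2.433, -1.986, 0.001]
contact_force: [0.4, -0.1, 0.3]
grip_width: 0.0445
gripper_force: 0.0
clock: 11.0
tcp_pos: [0.5869, -0.3808, 0.1059]
orientation: [2.433, 1.985, 0.001]
contact_force: [-0.4, -0.4, 0.1]
grip_width: 0.0347
gripper_force: 0.0
clock: 12.38
tcp_pos: [0.5254, -0.3679, 0.105]
orientation: [-2.434, -1.985, 0.0]
contact_force: [0.8, -0.1, 0.2]
grip_width: 0.0355
gripper_force: 0.0
[300 231  41  10 146] [321.6 234.2] [ 0.5328 -0.3498  0.118 ]
[ 281  243   76   70 4075] [318.4 277.5] [ 0.528  -0.3674  0.118 ]
[   0  251   99   46 2052] [ 47.9 273.8] [ 0.4234 -0.3443  0.118 ]
[ 0.52566078 -0.36789953  0.10496111] [-0.05138427 -0.66015437 -0.75447946] [ 0.00029906 -0.01298496  0.0019621 ] [-0.06266471  0.7267668   0.8564012   1.78402299 -0.66643433  0.94773938
  0.87683484]
```

```bash
python3 -m handwheel '[{"dp":[0,-0.004,0.001],"delta_rot":[0,0,0]},{"dp":[0,-0.007,0.001],"delta_rot":[0,0,0]},{"dp":[0,-0.01,0.001],"delta_rot":[0,0,0]},{"dp":[0,-0.012,0.001],"delta_rot":[0,0,0]},{"dp":[0,-0.0135,0.001],"delta_rot":[0,0,0]},{"dp":[0,-0.0135,0.001],"delta_rot":[0,0,0]}]'; python3 k.py; python3 -m handwheel '[{"dp":[0,-0.0007,0],"delta_rot":[0,0,0]},{"dp":[0,-0.0014,0],"delta_rot":[0,0,0]},{"dp":[0,-0.002,0],"delta_rot":[0,0,0]},{"dp":[0,-0.002,0],"delta_rot":[0,0,0]}]'; python3 k.py pics/w6.png
```

```text
clock: 13.18
tcp_pos: [0.5124, -0.3652, 0.1039]
orientation: [-2.434, -1.986, 0.0]
contact_force: [-0.3, 0.1, -0.1]
grip_width: 0.035
gripper_force: 0.0
[299 229  41  11 166] [319.2 232.7] [ 0.5191 -0.3459  0.118 ]
[ 284  234   74   75 4024] [320.2 273.9] [ 0.5161 -0.3628  0.118 ]
[  18  250  109   48 2314] [ 71.5 274.8] [ 0.4202 -0.3436  0.118 ]
[ 0.51249314 -0.36518586  0.10395613] [-0.89145609 -0.19184961 -0.4880779 ] [0.00028371 0.00045934 0.00095611] [-0.06641263  0.71105263  0.85954745  1.81582403 -0.66404793  0.93099976
  0.88999655]
clock: 13.72
tcp_pos: [0.5105, -0.3648, 0.1039]
orientation: [-2.434, -1.986, -0.0]
contact_force: [-1.3, -0.3, 1.0]
grip_width: 0.0353
gripper_force: 0.1
[299 229  42  11 167] [319.9 232.8] [ 0.5174 -0.3456  0.118 ]
[ 284  237   75   72 4033] [320.6 274. ] [ 0.5143 -0.3625  0.118 ]
[  22  249  111   49 2318] [ 75.5 274.7] [ 0.4198 -0.3435  0.118 ]
[ 0.51052377 -0.36481704  0.10396298] [0.44510892 0.47667776 0.3597069 ] [0.00031772 0.0024626  0.00096291] [-0.06702123  0.70855104  0.86023476  1.82043166 -0.66353971  0.92873642
  0.89179716]
```

View pics/w6.png

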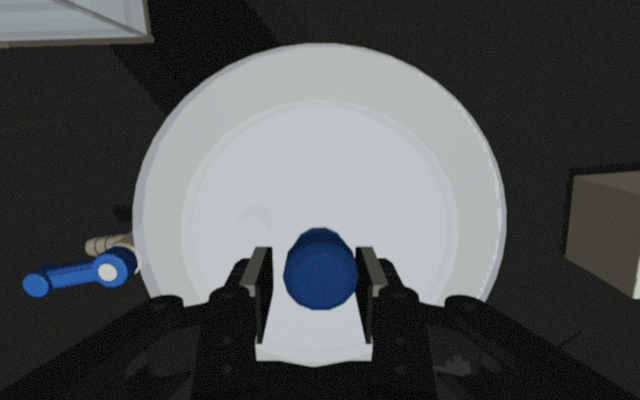

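The lid now covers the bowl almost concentrically, with the knob at (320,268) between the fingers. Whether it has dropped is unclear, so I'll keep nudging and check the height.

```bash
python3 -m handwheel '[{"dp":[0,-0.0005,0],"delta_rot":[0,0,0]},{"dp":[0,-0.001,0],"delta_rot":[0,0,0]},{"dp":[0,-0.001,0],"delta_rot":[0,0,0]}]'|grep -E "tcp|contact|gripper"; python3 k.py|grep -v "\[   *[0-9] "; python3 -m handwheel '[{"dp":[0,-0.0005,0],"delta_rot":[0,0,0]},{"dp":[0,-0.001,0],"delta_rot":[0,0,0]},{"dp":[0,-0.001,0],"delta_rot":[0,0,0]}]'|grep -E "tcp|contact|gripper";python3 k.py; python3 - <<'E'
from h import *
s=vision.grab_frame("scene");
g=cv2.cvtColor(s["img"],cv2.COLOR_BGR2HSV)
cv2.imwrite("pics/s2.png",crop(s["img"],250,120,420,240,4.5))
for z in (.118,.114):print(proj(s,(.513,-.365,z+.01)))
E
```

```text
tcp_pos: [0.5095, -0.3646, 0.104]
contact_force: [0.4, 0.9, 0.2]
gripper_force: 0.1
[ 284  229   74   80 4192] [320.5 272.4] [ 0.5134 -0.3616  0.118 ]
[  24  249  110   49 2322] [ 77.7 274.7] [ 0.4197 -0.3434  0.118 ]
[ 0.50952904 -0.36463734  0.10396695] [ 1.05074572 -0.07657287 -0.36264061] [0.00034145 0.00347315 0.00096683] [-0.06732952  0.70730411  0.86059557  1.8227357  -0.66326403  0.92761008
  0.89270328]
tcp_pos: [0.509, -0.3644, 0.104]
contact_force: [2.4, -0.9, -0.3]
gripper_force: 1.0
[300 229  40  10 150] [319.5 232.4] [ 0.5158 -0.3451  0.118 ]
[ 284  235   75   74 4026] [320.9 274.1] [ 0.5129 -0.3622  0.118 ]
[  25  249  110   49 2305] [ 78.7 274.9] [ 0.4195 -0.3434  0.118 ]
[ 0.50901091 -0.36441146  0.10400641] [ 2.31360513 -0.36454368 -0.79491893] [0.00022277 0.00402554 0.0010087 ] [-0.06775462  0.70611169  0.86066487  1.82459485 -0.66327248  0.92617802
  0.89362843]
[344.13437727 166.63022766]
[344.06126207 168.32286544]
```

View pics/s2.png

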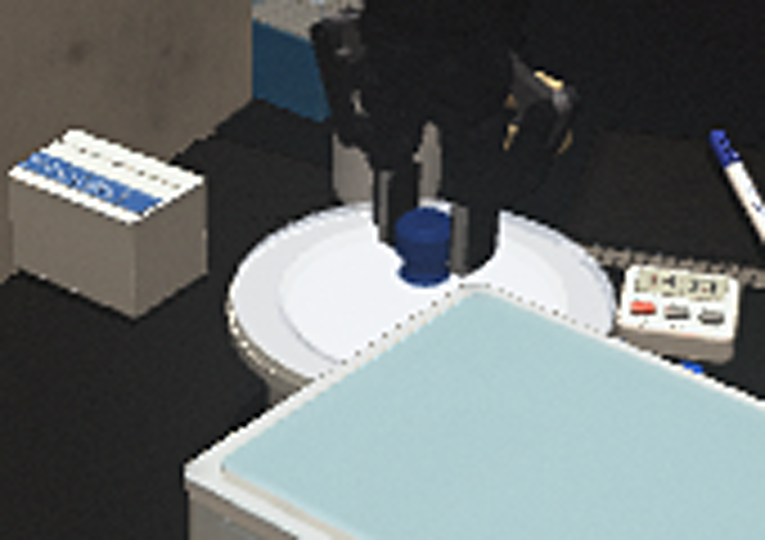

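Force in x rose to 2.4 N while the fingers stalled, so the spigot has probably met its seat. I'll free the knob and probe its top height with shut fingers (0.124 seated, 0.128 not).

```bash
python3 -m handwheel '[{"dp":[0,0.0035,0],"delta_rot":[0,0,0]},{"dp":[0,0.0035,0],"delta_rot":[0,0,0]},{"dp":[0,0.0035,-0.02],"delta_rot":[0,0,0]},{"dp":[0,0.0035,-0.05],"delta_rot":[0,0,0]},{"dp":[0,0.0035,-0.05],"delta_rot":[0,0,0]}]' 0.48 20|grep tcp; python3 k.py pics/w7.png;  python3 -m handwheel '[{"dp":[0,0,0],"delta_rot":[0,0,0]},{"dp":[0,0,0],"delta_rot":[0,0,0]},{"dp":[0,0,0.015],"delta_rot":[0,0,0]},{"dp":[0,0,0.021],"delta_rot":[0,0,0]},{"dp":[0,0,0.0225],"delta_rot":[0,0,0]},{"dp":[0,0,0.0245],"delta_rot":[0,0,0]},{"dp":[0,0,0.0245],"delta_rot":[0,0,0]}]' 0 20
```

```text
tcp_pos: [0.513, -0.3667, 0.1574]
[ 284  197   53   56 2259] [310.1 225. ] [ 0.5129 -0.3613  0.118 ]
[  84  214   86   38 1516] [125.9 233.6] [ 0.415 -0.346  0.118]
[ 0.51253556 -0.3658233   0.1558597 ] [-0.32978413  0.10703903 -0.11422807] [0.0009381  0.00014872 0.05285961] [-0.10405349  0.65265956  0.91800426  1.78402975 -0.60628878  1.01148041
  0.84930851]
clock: 16.23
tcp_pos: [0.5121, -0.3652, 0.1295]
orientation: [2.434, 1.986, 0.0]
contact_force: [0.2, -0.2, -0.3]
grip_width: -0.0001
gripper_force: 0.0
```

```bash
for i in 1; do python3 -m handwheel '[{"dp":[0,0,0.0015],"delta_rot":[0,0,0]},{"dp":[0,0,0.0025],"delta_rot":[0,0,0]},{"dp":[0,0,0.0025],"delta_rot":[0,0,0]}]'|grep -E "tcp|contact"; python3 -m handwheel '[{"dp":[0,0,0.001],"delta_rot":[0,0,0]},{"dp":[0,0,0.002],"delta_rot":[0,0,0]},{"dp":[0,0,0.002],"delta_rot":[0,0,0]}]'|grep -E "tcp|contact"; python3 -m handwheel '[{"dp":[0,0,0.001],"delta_rot":[0,0,0]},{"dp":[0,0,0.002],"delta_rot":[0,0,0]},{"dp":[0,0,0.002],"delta_rot":[0,0,0]}]'|grep -E "tcp|contact"; done
```

```text
tcp_pos: [0.512, -0.365, 0.1269]
contact_force: [-0.4, 0.5, 0.7]
tcp_pos: [0.512, -0.3651, 0.1248]
contact_force: [1.0, 0.6, -1.0]
tcp_pos: [0.5125, -0.3657, 0.1242]
contact_force: [-0.5, 1.7, 7.7]
```

Contact at z = 0.124 with 7.7 N confirms the lid has dropped 4 mm and is seated. Now the tap: rise, then move to the tower side of the lever.

```bash
python3 -m handwheel '[{"dp":[0,0,-0.04],"delta_rot":[0,0,0]},{"dp":[0,0,-0.076],"delta_rot":[0,0,0]},{"dp":[0.008,-0.05,-0.076],"delta_rot":[0,0,0]},{"dp":[0.017,-0.1345,-0.076],"delta_rot":[0,0,0]},{"dp":[0.017,-0.1345,-0.076],"delta_rot":[0,0,0]},{"dp":[0.017,-0.1345,-0.076],"delta_rot":[0,0,0]},{"dp":[0.017,-0.1345,-0.076],"delta_rot":[0,0,0]},{"dp":[0.017,-0.1345,-0.076],"delta_rot":[0,0,0]}]'; python3 k.py pics/w8.png; python3 - <<'E'
from h import *
A=np.array([.412,-.3555]);t=tool(0,(.384,-.3225,.084));print("start",t.round(4))
for ph,d in [(.2,.016),(.45,.016),(.7,.017),(.95,.017),(1.2,.018),(1.4,.018),(1.5,.018),(1.57,.018)]:
    a=np.radians(174.4)+ph;u=np.array([np.cos(a),np.sin(a)]);n=np.array([-u[1],u[0]])
    p=A+.031*u-d*n; print(ph,p.round(4),(tool(0,(*p,.084))-t).round(4))
E
```

```text
clock: 18.35
tcp_pos: [0.3849, -0.3219, 0.1991]
orientation: [2.432, 1.987, -0.001]
contact_force: [0.7, -0.5, 1.2]
grip_width: 0.0001
gripper_force: 0.0
[ 482  209   56   45 1819] [510.7 230.5] [ 0.5105 -0.3602  0.118 ]
[304 222  67  25 891] [338.  236.1] [ 0.398  -0.3413  0.118 ]
[ 0.3846347  -0.32185746  0.19898926] [0.69495624 0.57176929 0.35493577] [-0.01652068  0.13439929  0.09600399] [-0.29411625  0.39181668  1.09857286  2.04514997 -0.42839302  0.95535547
  0.82823744]
start [-0.0006 -0.0005  0.115 ]
0.2 [ 0.3795 -0.3427] [-0.0207 -0.0003  0.    ]
0.45 [ 0.3774 -0.3512] [-0.0294 -0.0008  0.    ]
0.7 [ 0.3768 -0.3591] [-0.0372  0.0003  0.    ]
0.95 [ 0.3788 -0.3676] [-0.0453  0.0039  0.    ]
1.2 [ 0.3819 -0.375 ] [-0.0519  0.0085  0.0001]
1.4 [ 0.3864 -0.3806] [-0.0565  0.014   0.0001]
1.5 [ 0.3891 -0.383 ] [-0.0583  0.017   0.0001]
1.57 [ 0.391  -0.3846] [-0.0594  0.0193  0.0001]
```

View pics/w8.png

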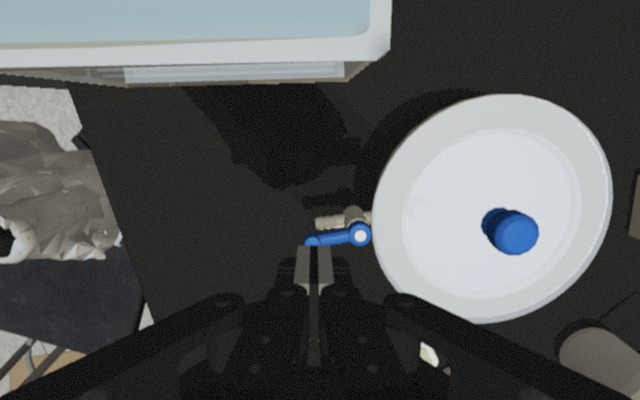

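The lid lies evenly over the bowl, with its knob at (516,232). The lever runs from its head at (360,236) to its end at (313,240), still open, and the bench on the tower side is free. Descend and sweep.

```bash
python3 -m handwheel '[{"dp":[0,0,0.05],"delta_rot":[0,0,0]},{"dp":[0,0,0.1],"delta_rot":[0,0,0]},{"dp":[0,0,0.115],"delta_rot":[0,0,0]},{"dp":[0,0,0.115],"delta_rot":[0,0,0]}]'|grep -E "tcp|contact"; python3 -m handwheel '[{"dp":[-0.01,0,0],"delta_rot":[0,0,0]},{"dp":[-0.0207,0,0],"delta_rot":[0,0,0]},{"dp":[-0.025,-0.0005,0],"delta_rot":[0,0,0]},{"dp":[-0.0294,-0.001,0],"delta_rot":[0,0,0]},{"dp":[-0.0372,0,0],"delta_rot":[0,0,0]},{"dp":[-0.0453,0.004,0],"delta_rot":[0,0,0]},{"dp":[-0.0519,0.0085,0],"delta_rot":[0,0,0]},{"dp":[-0.0565,0.014,0],"delta_rot":[0,0,0]},{"dp":[-0.0585,0.017,0],"delta_rot":[0,0,0]},{"dp":[-0.0585,0.017,0],"delta_rot":[0,0,0]}]'; python3 k.py pics/w9.png
```

```text
tcp_pos: [0.3835, -0.322, 0.0839]
contact_force: [-0.8, -0.3, 0.3]
clock: 20.15
tcp_pos: [0.3887, -0.3828, 0.084]
orientation: [2.434, 1.985, -0.001]
contact_force: [0.3, -0.1, -0.4]
grip_width: 0.0
gripper_force: 0.1
[ 598  137   42   63 1296] [617.5 164.7] [ 0.4899 -0.3532  0.118 ]
[ 338  169   45  124 2888] [359.1 227.6] [ 0.4093 -0.3574  0.118 ]
[ 0.3886074  -0.38264662  0.08399937] [-0.6825024  -0.12552567 -0.48922199] [ 0.04225822  0.11831676 -0.01900878] [ 0.03256068  0.61474621  0.84938787  2.02936531 -0.65463335  0.79008927
  1.07376176]
```

```bash
python3 -m handwheel '[{"dp":[-0.0005,0.0015,0],"delta_rot":[0,0,0]},{"dp":[-0.001,0.003,0],"delta_rot":[0,0,0]},{"dp":[-0.001,0.003,0],"delta_rot":[0,0,0]}]'|grep -E "tcp|contact";python3 -m handwheel '[{"dp":[0,0.001,0],"delta_rot":[0,0,0]},{"dp":[0,0.002,0],"delta_rot":[0,0,0]},{"dp":[0,0.002,0],"delta_rot":[0,0,0]}]'|grep -E "tcp|contact";python3 -m handwheel '[{"dp":[0,0.001,0],"delta_rot":[0,0,0]},{"dp":[0,0.002,0],"delta_rot":[0,0,0]},{"dp":[0,0.002,0],"delta_rot":[0,0,0]}]'|grep -E "tcp|contact"; python3 k.py
```

```text
tcp_pos: [0.3914, -0.3836, 0.0839]
contact_force: [-1.0, -0.1, -0.0]
tcp_pos: [0.3928, -0.384, 0.0838]
contact_force: [-2.4, 1.3, 0.9]
tcp_pos: [0.3933, -0.3841, 0.0836]
contact_force: [-5.9, 1.6, 2.9]
[ 586  136   54   81 2059] [616.  167.6] [ 0.4937 -0.3553  0.118 ]
[ 326  169   46  123 2814] [351.6 225.9] [ 0.4118 -0.3575  0.118 ]
[ 0.39331735 -0.38413117  0.0835943 ] [-6.48736892  1.92355477  2.93952466] [ 0.04289621  0.11330798 -0.01969105] [ 0.03401178  0.62338999  0.84754317  2.01644008 -0.65528077  0.79970564
  1.0677265 ]
```

Stalled with 6 N against about 1 N of turning drag, so the lever is at its stop. Back off, rise and check.

```bash
python3 -m handwheel '[{"dp":[0,-0.01,0],"delta_rot":[0,0,0]},{"dp":[0,-0.02,0],"delta_rot":[0,0,0]},{"dp":[0,-0.02,-0.05],"delta_rot":[0,0,0]},{"dp":[0,-0.02,-0.1],"delta_rot":[0,0,0]},{"dp":[0.06,0.05,-0.17],"delta_rot":[0,0,0]},{"dp":[0.06,0.05,-0.2],"delta_rot":[0,0,0]},{"dp":[0.06,0.05,-0.2],"delta_rot":[0,0,0]},{"dp":[0.06,0.05,-0.2],"delta_rot":[0,0,0]}]'; python3 - <<'E'
from h import *
f=vision.grab_frame("wrist");s=vision.grab_frame("scene");im=f["img"].copy()
for r,z in [(.09,.0845)]:
    q=np.array([proj(f,(.513+r*np.cos(a),-.365+r*np.sin(a),z)) for a in np.linspace(0,6.28,120)]).astype(int); cv2.polylines(im,[q],True,(0,255,0),1)
a=np.radians(174.4+90);A=np.array([.412,-.3555]);e=A+.036*np.array([np.cos(a),np.sin(a)])
cv2.circle(im,tuple(int(v) for v in proj(f,(*e,.092))),4,(0,255,255),1)
c=crop(s["img"],250,120,410,230,2.5)
o=np.zeros((600,660,3),np.uint8);o[:400,:640]=im;c=crop(s["img"],260,130,420,210,2.5);o[400:600,:400]=c
cv2.imwrite("pics/end.png",o);print(f["world_from_camera"][:3,3] if hasattr(f["world_from_camera"],'shape') else "")
E
```

```text
clock: 22.38
tcp_pos: [0.4564, -0.3357, 0.284]
orientation: [2.433, 1.987, 0.001]
contact_force: [0.7, -0.4, -0.8]
grip_width: -0.0002
gripper_force: 0.0
[ 0.47000384 -0.27089409  0.42657572]
```

View pics/end.png

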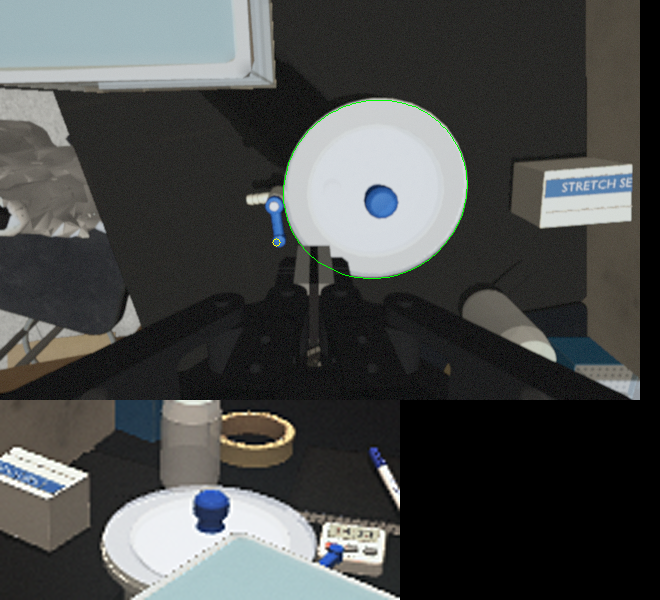

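The lid is concentric with the rim and level, the vial's cap shows through it at (330,185), the lever end is at (277,242) as predicted for shut, and the robot touches nothing.

```bash
python3 -c "
from bench import r
print(r.hand_in())"
```

```text
the job is handed in; nothing more can be done
None
```

The job is handed in: the grey-capped vial stands on the plate, the lid is seated (knob top probed at 124 mm), the tap was then shut to its stop, and the black-capped vial and timer were left alone; the hand-in returned no verdict.

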